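# Calibrate the roast-colour meter on its white tile

## Robot

A 6-joint arm with a two-finger parallel gripper is mounted at the origin on a cart in front of the work surface, level with it; the furniture and walls round the work are solid. World frame = base frame: x ahead of the robot, y to its left, z up, the work surface at z = 0. Lengths are in m, angles in rad, forces in N, time in s.
With the tool pointing down it reaches from about 0.25 to 0.775 m from the base axis. Payload 4 kg.
Tool frame: the origin (TCP) lies at the very end of the fingers, on their centre line; the grasp point (between the pads) lies 19 mm behind it; z points along the fingers, y is the line along which they close (so a half turn about z gives the same grasp; the last joint's range is limited). The gripper opens to 94 mm and grips with 3 to 60 N. Pads are 16 mm wide; open, the fingers measure 119 mm over their backs; the gripper's body (75 mm by 177 mm) begins 78 mm behind the grasp point.
Start: joints at [-1.296, 0.087, 1.371, -0, 1.684, -0.103], TCP at [0.203, -0.511, 0.206] pointing down, gripper open.
Joint ranges: [-3.1, 3.1], [-0.76, 2.03], [0.27, 2.55], [-1.08, 4.22], [0.17, 2.65], [-2.57, 2.57]. Speed limits (rad/s): [2.79, 2.79, 3.14, 3.14, 3.14, 3.14].

## Interface

Orientations are given as [roll, pitch, yaw] about the fixed x, y, z axes, in that order (R = Rz(yaw) Ry(pitch) Rx(roll)).
In Python, from bench import robot, vision gives the robot as it stands.
- The arm moves only by the shell command python3 -m crank 'ROWS'. ROWS is JSON, a list of rows, each a list of 3 entries, a list of its own where there are three numbers: the closure, from 0 (fully open) to 1 (shut), then the shift along the tool's x, y, z in m, then the turn, a rotation vector about the tool's x, y, z in degrees. A call has 1 to 8 rows; each row shifts and turns the commanded pose from where the row before left it, along the tool's axes as they then stand; what a row does not reach is not made up. A row lasts 1/10 s, in which the tool goes at most 50 mm and 8.59 degrees, less where a joint would pass 70% of its speed; a pose out of reach is approached as far as the arm can. A call with a gripper value outside its range is refused whole. The fingers move at their own pace and stop on an object; the grip force is fixed at half the most. Time passes only in rows, so rows that do not move let the fingers close. It gives the time, the measured TCP pose, the force, the opening and the grip force at its end, in the units of the state.
- robot.get_obs(): the state, without advancing time (a new reading comes with each control period).
- vision.snapshot(name): name is "scene" or "top" or "wrist"; returns a dict with "color" (384x512x3 uint8, red, green, blue), "z_map" (384x512 float32, m along the optical axis (not along the pixel's ray), 0 where there is no reading), "fx", "fy", "cx", "cy" (pixels), "R" (3x3) and "t" (3): a world point X has camera coordinates R X + t. Camera axes: x right, y down, z forward; pixel columns grow to the right and rows downward; lengths in m; the calibration is good to about 2 mm. A picture is of the moment at which its call begins.
- robot.close_job(): hands the job in; it is judged then, once.
The state is a dict: "time": time; "joint_positions": joint angles; "qvel": joint speeds; "joint_torque": joint torques, N m; "tool_pos": TCP position; "ee_rot": TCP orientation; "wrist_force": force on the tool from outside, world axes, zero at the start; "wrist_torque": the same for the moment, N m; "width": finger opening in m; "finger_force": force on a finger pad.
Only numpy, scipy, OpenCV 4.12 (cv2) and the standard library are available. Lean on these libraries where they do the work, as an engineer would, in place of code of your own. Each camera call takes 0.05 s, during which the arm holds its last target. There are 200 camera calls.

## Task

Calibrate the roast-colour meter on its white tile by pushing and pressing with your fingertips, picking nothing up: push the tile drawer fully home past its catch so that the optics are dark, then switch the meter on by pressing down the raised end of its rocker, and last hold the long bar key fully down for two seconds and let it come up again. Do not press the two small round keys, do not lift, tip or shove the meter, and leave the loose things around it where they are.

Things in the scene. Friction and masses are not known exactly. Their poses are not given: they have to be found in the camera images.
- meter: Low grey bench instrument, 270 mm wide (its y), 200 mm deep (its x), 3.2 kg, standing loose on rubber feet. Origin: centre of its underside, on the bench; x points to its back, y to its left, z up. Its flat deck is 76 mm high; at the back left a raised optical housing (to 98 mm), at the back right a dark sloping display (to about 94 mm); the tile drawer is in the front face on the left, a black keypad plate with the controls on the front right of the deck.
- drawer (a joint): How far the tile drawer stands out of the front of the meter, m: 0 = fully home against its stop, 0.058 = fully out. It starts 0.035 to 0.055 out. It slides with about 1 N of friction; about 10 mm before home a sprung roller catch resists (some 4 N in all), and past about 5 mm it draws the drawer home.
- drawer_face (a point): Centre of the drawer's flat grey front plate (108 mm wide, 46 mm high, from 19 to 65 mm above the bench), on the face that looks away from the meter; moves with the drawer, axes as the meter's: pushing along +x sends it home. A round white tile of 68 mm lies in the drawer behind the plate. A thin dark rib along the plate's upper edge stands out 3 mm.
- rocker (a joint): Tilt of the grey power rocker, rad: 0 = off (its far end, toward the meter's back, stands up), 0.40 = on (far end down). It springs over its centre: past 0.20 it snaps to on by itself and stays. About 3 to 4 N on the raised end flips it.
- rocker_high (a point): Point on top of the rocker near its raised far end. The rocker is 46 mm long (along the meter's x) and 27 mm wide, at the right end of the keypad plate; this point lies 19 mm behind its pivot, at about 89 mm above the bench when off and about 8 mm lower when on. Nothing stands within 25 mm of the rocker beyond a low bezel.
- bar_key (a joint): How far the long bar key is pressed, m: 0 = up, 0.005 = fully down. Spring return; about 2 N to start, 4 N fully down.
- bar_key_top (a point): Centre of the top of the long bar key, a grey bar 50 mm long (along the meter's y) and 18 mm wide, near the front edge of the keypad plate, left of the rocker; its top is 87 mm above the bench when up; axes as the meter's.
- round_key_left (a joint): How far the left small round key is pressed, m: 0 = up, 0.003 = down. Not to be pressed.
- round_key_left_top (a point): Top centre of the left small round key, grey, 13 mm across, 58 mm behind the bar key.
- round_key_right (a joint): How far the right small round key is pressed, m: 0 = up, 0.003 = down. Not to be pressed.
- round_key_right_top (a point): Top centre of the right small round key, grey, 13 mm across, 58 mm behind the bar key and 40 mm right of the other.
- tin_mid (a point): Middle (31 mm up) of a small light-grey sample tin, 63 mm across and 62 mm high, loose in front of the meter to the right of the drawer's path. To be left alone.
- tamper_mid (a point): Middle (41 mm up) of a loose tamper with a wooden handle, 58 mm across and 82 mm high, right of the meter. To be left alone.
- tape_mid (a point): Middle of a loose roll of masking tape, 89 mm across and 25 mm high, right of the meter. To be left alone.
- pen_mid (a point): Middle of a loose blue pen, 140 mm long, lying in front of the meter's right end. To be left alone.
- spoon_mid (a point): Middle of a loose metal spoon, 188 mm long, lying left of the meter. To be left alone.

How it is judged:
On the way, in this order (a step that is already met when the one before it is completed fails the run):
1. the tile drawer is fully home (within 2 mm) (value of joint drawer below 0.002 m), for 0.2 s.
2. with the drawer home, the power rocker is on (value of joint drawer below 0.002 m and value of joint rocker above 0.33 rad), for 0.2 s.
3. with the meter on, the long bar key is held fully down (at least 3.5 of its 5 mm) for 1.5 s (all of step 2 and value of joint bar_key above 0.0035 m), for 1.5 s.
4. the long bar key has come up again (all of step 2 and value of joint bar_key below 0.001 m), for 0.2 s.
At the end, for the whole second after the job is handed in: The drawer is home within 2 mm, the rocker is on (over 0.33 of 0.40 rad), all keys are up (within 1 mm), the meter stands level and at rest within 30 mm of where it was, and every loose thing is within 25 mm of where it was (all of step 4 and value of joint each of round_key_left, round_key_right below 0.001 m and distance of meter from where it was at the start of the episode below 0.03 m and angle between meter's own z axis and vertical below 0.05 rad and linear speed of meter below 0.01 m/s and distance of each of tin_mid, tamper_mid, tape_mid, pen_mid, spoon_mid from where it was at the start of the episode below 0.025 m); the robot touches nothing.
It fails at once if the meter is switched on while the drawer is still open (over 4 mm) (value of joint rocker above 0.25 rad and value of joint drawer above 0.004 m).
It fails at once if the bar key is pressed (over 2 mm) before the meter is on (value of joint bar_key above 0.002 m and value of joint rocker below 0.2 rad).
It fails at once if a small round key is pressed (over 2 mm) (value of joint any of round_key_left, round_key_right above 0.002 m).
It fails at once if the meter is lifted (10 mm), tipped (0.1 rad) or shoved (30 mm) (height (world z) of meter above 0.01 m or angle between meter's own z axis and vertical above 0.1 rad or distance of meter from where it was at the start of the episode above 0.03 m).
It fails at once if a loose thing beside the meter is moved or lifted (25 mm) (distance of any of tin_mid, tamper_mid, tape_mid, pen_mid, spoon_mid from where it was at the start of the episode above 0.025 m).
It also fails if it takes over 48 s, if anything falls off the work surface, if the arm or the gripper's body presses on something with over 40 N, if the wrist force passes 120 N, or if a joint passes its speed limit or range.

## Working session

There is one attempt and no reset: what is moved stays moved. The work goes in short steps, Python scripts to look and compute and a shell command to move; the robot and the scene stay as the last step left them, time stands still between calls to the robot, and variables do not carry over. Pictures are saved under pics/ and viewed, at most 10 in all, crops included, and the job is handed in when it is done.

```bash
ls; mkdir -p pics; python3 - <<'E'
from bench import robot, vision
import cv2,numpy as np,pickle
o=robot.get_obs(); print(o)
for n in("top","scene"):
    s=vision.snapshot(n); pickle.dump(s,open(n+".pkl","wb")); cv2.imwrite(f"pics/{n}0.png",s["color"][:,:,::-1]); print(n,s["fx"],s["cx"],s["cy"],s["R"],s["t"])
E
```

```text
pics
{'time': 0.0, 'joint_positions': array([-1.29613532e+00,  8.79560818e-02,  1.37221642e+00, -9.15171492e-06,
        1.68356225e+00, -1.03120220e-01]), 'qvel': array([-0.00141398, -0.00093811,  0.00030507, -0.00153956, -0.00086432,
        0.00052933]), 'joint_torque': array([ 9.64396895e-04, -3.40182281e+01, -3.02422535e+01,  7.19157024e-02,
        3.31502210e-02, -1.74951247e-04]), 'tool_pos': array([ 0.20271169, -0.51071579,  0.20432276]), 'ee_rot': array([-3.13946100e+00, -2.11454649e-04,  3.77779985e-01]), 'wrist_force': array([ 0.00306469, -0.71595318,  0.21039796]), 'wrist_torque': array([ 0.02123859, -0.02085792, -0.00080345]), 'finger_force': 0.0, 'width': 0.09418530725984217}
top 407.7181969006783 254.85568800150946 199.16490307245328 [[ 0.01310827 -0.99989378 -0.00637157]
 [-0.99607959 -0.01250023 -0.0875739 ]
 [ 0.08748496  0.00749454 -0.99613765]] [0.00110659 0.60072854 0.9348991 ]
scene 384.09823047518296 252.5496497215213 190.488211417044 [[-0.83068339 -0.55657385  0.01380783]
 [-0.4245299   0.61717348 -0.66247359]
 [ 0.36019365 -0.55616765 -0.748958  ]] [0.48538824 0.28572004 0.71280203]
```

View pics/top0.png

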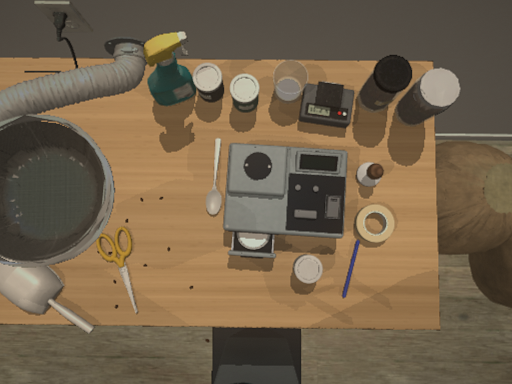

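View pics/scene0.png

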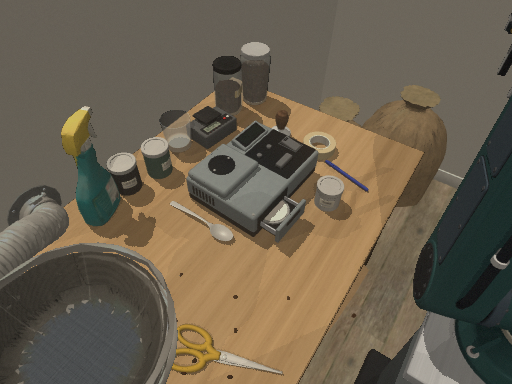

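The top view shows the meter at cols 225–347, rows 143–237, with the drawer front near (253,255). The bar key is at (305,214), the rocker at (333,206), the round keys at (298,187) and (317,188), and the tin at (308,269). I'll enlarge it to refine these.

```bash
cat > h.py <<'E'
import numpy as np,pickle,cv2
def ray(s,u,v,h):
    d=s["R"].T@np.array([(u-s["cx"])/s["fx"],(v-s["cy"])/s["fy"],1]); c=-s["R"].T@s["t"]
    return c+d*(h-c[2])/d[2]
def pt(s,u,v):
    z=s["z_map"][int(round(v)),int(round(u))]
    return s["R"].T@(np.array([(u-s["cx"])/s["fx"]*z,(v-s["cy"])/s["fy"]*z,z])-s["t"])
E
python3 - <<'E'
from h import *
s=pickle.load(open("top.pkl","rb"))
c=s["color"][135:285,215:365,::-1]
cv2.imwrite("pics/crop.png",cv2.resize(c,(600,600),interpolation=cv2.INTER_CUBIC))
for n,u,v,h in[("bar",305,214,.087),("rocker",333,206,.087),("rl",298,187,.085),("rr",317,188,.085),("face",253,255,.065),("tin",308,269,.062)]:
    print(n,ray(s,u,v,h).round(4),pt(s,u,v).round(4))
# height map of deck: mask
g=np.zeros((384,512),bool)
vs,us=np.mgrid[0:384,0:512]; z=s["z_map"]
P=np.stack([(us-s["cx"])/s["fx"]*z,(vs-s["cy"])/s["fy"]*z,z],-1)-s["t"]; P=P@s["R"]
m=((P[...,2]>.068)&(P[...,2]<.105)&(us>215)&(us<355)&(vs>135)&(vs<245)).astype(np.uint8)
n,l,st,_=cv2.connectedComponentsWithStats(m); k=1+st[1:,4].argmax()
q=P[l==k][:,:2].astype(np.float32); r=cv2.minAreaRect(q); print(r,cv2.boxPoints(r))
E
```

```text
bar [ 0.564  -0.1024  0.087 ] [ 0.564  -0.1024  0.0869]
rocker [ 0.5824 -0.1639  0.087 ] [ 0.5825 -0.1642  0.0854]
rl [ 0.6238 -0.0869  0.085 ] [ 0.624  -0.0871  0.0836]
rr [ 0.6221 -0.129   0.085 ] [ 0.6224 -0.1295  0.082 ]
face [0.4719 0.011  0.065 ] [0.472  0.011  0.0663]
tin [ 0.4424 -0.1122  0.062 ] [ 0.4424 -0.1123  0.0618]
((0.617979884147644, -0.059093162417411804), (0.27001017332077026, 0.20120607316493988), 86.90933227539062) [[ 0.5102442  -0.18847775]
 [ 0.7111576  -0.19932601]
 [ 0.7257156   0.07029143]
 [ 0.52480215  0.08113968]]
```

View pics/crop.png

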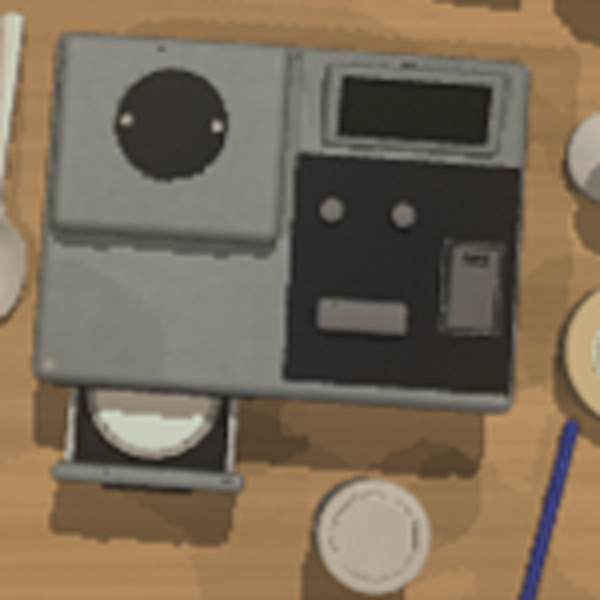

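The crop confirms the layout. The drawer plate is centred near crop (148,481), the rocker centre is (472,290), and the bar is at (362,316). The meter rectangle fits at 270×201 mm, centre (0.618,−0.059), yaw −3.1°. I'll align the tool to the meter, close the fingers and travel to in front of the drawer.

```bash
python3 -m crank '[[1,[0,0,0],[0,0,8.2]],[1,[0,0,0],[0,0,8.2]],[1,[0,0,0],[0,0,8.3]],[1,[0.0165,-0.0445,0],[0,0,0]],[1,[0.0165,-0.0445,0],[0,0,0]],[1,[0.0165,-0.0445,0],[0,0,0]],[1,[0.0165,-0.0445,0],[0,0,0]],[1,[0.0165,-0.0445,0],[0,0,0]]]'; python3 -m crank '[[1,[0.0165,-0.0445,0],[0,0,0]],[1,[0.0165,-0.0445,0],[0,0,0]],[1,[0.0165,-0.0445,0],[0,0,0]],[1,[0.0165,-0.0445,0],[0,0,0]],[1,[0.0165,-0.0445,0],[0,0,0]],[1,[0.0165,-0.0445,0],[0,0,0]],[1,[0.0165,-0.0445,0],[0,0,0]],[1,[0,0,0],[0,0,0]]]'
```

```text
time: 0.9
tool_pos: [0.2973, -0.2915, 0.2049]
ee_rot: [-3.141, 0.0, -0.054]
wrist_force: [0.7, -0.1, 0.1]
width: 0.0338
finger_force: 0.0
time: 1.7
tool_pos: [0.4297, 0.0164, 0.2047]
ee_rot: [-3.139, 0.001, -0.044]
wrist_force: [0.7, -0.3, 0.3]
width: 0.0007
finger_force: 0.0
```

```bash
python3 -m crank '[[1,[0,0,0.042],[0,0,0]],[1,[0,0,0.042],[0,0,0]],[1,[0,0,0.042],[0,0,0]],[1,[0,0,0.04],[0,0,0]],[1,[0,0,0],[0,0,0]],[1,[0.01,0,0],[0,0,0]],[1,[0.008,0,0],[0,0,0]],[1,[0,0,0],[0,0,0]]]'; python3 - <<'E'
from h import *
from bench import vision,robot
s=vision.snapshot("scene"); cv2.imwrite("pics/s1.png",cv2.resize(s["color"][150:270,180:340,::-1],(800,600),interpolation=cv2.INTER_CUBIC))
E
```

```text
time: 2.5
tool_pos: [0.4506, 0.0098, 0.0425]
ee_rot: [3.141, -0.006, -0.054]
wrist_force: [-0.1, 0.3, -0.2]
width: 0.0001
finger_force: 0.0
```

View pics/s1.png

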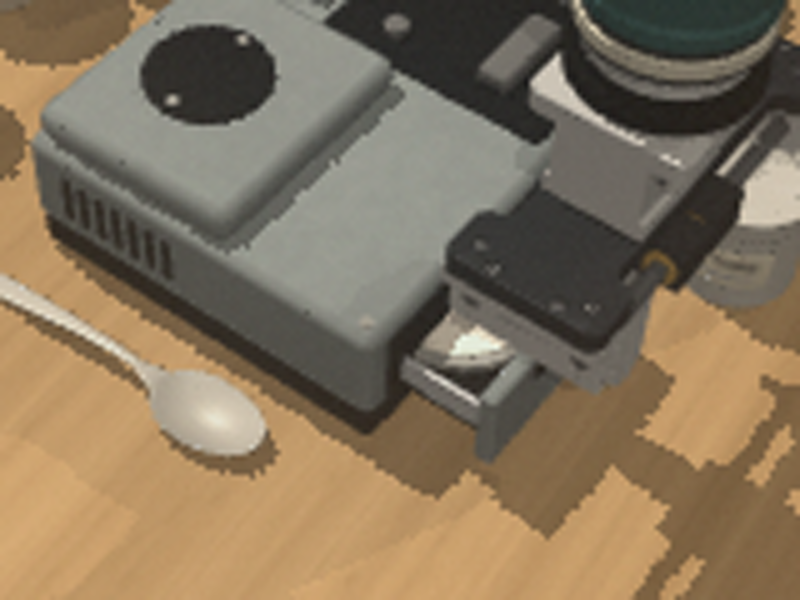

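The finger stands just in front of the plate at crop (530,380), and the spoon and tin are clear. I'll push.

```bash
python3 -m crank '[[1,[0.005,0,0],[0,0,0]],[1,[0.005,0,0],[0,0,0]],[1,[0.005,0,0],[0,0,0]],[1,[0.005,0,0],[0,0,0]],[1,[0.005,0,0],[0,0,0]],[1,[0.005,0,0],[0,0,0]],[1,[0.005,0,0],[0,0,0]],[1,[0,0,0],[0,0,0]]]'; python3 -m crank '[[1,[0.003,0,0],[0,0,0]],[1,[0.003,0,0],[0,0,0]],[1,[0.003,0,0],[0,0,0]],[1,[0,0,0],[0,0,0]]]'
```

```text
time: 3.35
tool_pos: [0.4828, 0.0086, 0.0394]
ee_rot: [3.142, -0.001, -0.053]
wrist_force: [0.6, -0.1, 0.6]
width: 0.0006
finger_force: 0.0
time: 3.75
tool_pos: [0.4914, 0.0081, 0.0394]
ee_rot: [3.142, -0.001, -0.053]
wrist_force: [-0.1, 0.3, 0.4]
width: 0.0004
finger_force: 0.0
```

```bash
python3 -m crank '[[1,[0.002,0,0],[0,0,0]],[1,[0.002,0,0],[0,0,0]],[1,[0,0,0],[0,0,0]]]';python3 -m crank '[[1,[0.002,0,0],[0,0,0]],[1,[0.001,0,0],[0,0,0]],[1,[0,0,0],[0,0,0]]]'; python3 - <<'E'
from h import *
from bench import vision,robot
s=vision.snapshot("scene"); a=s["color"][180:260,240:340,::-1]; a=cv2.resize(a,(500,400),interpolation=cv2.INTER_CUBIC)
t=vision.snapshot("top"); b=t["color"][200:280,210:310,::-1];b=cv2.resize(b,(500,400),interpolation=cv2.INTER_CUBIC)
cv2.imwrite("pics/s2.png",cv2.resize(np.hstack([a,b]),(800,320)))
E
```

```text
time: 4.05
tool_pos: [0.4946, 0.0079, 0.0394]
ee_rot: [3.141, 0.001, -0.053]
wrist_force: [-3.4, 0.0, 1.9]
width: 0.0008
finger_force: 1.5
time: 4.35
tool_pos: [0.4987, 0.0078, 0.0395]
ee_rot: [3.142, -0.001, -0.053]
wrist_force: [0.1, 0.2, 0.1]
width: 0.0006
finger_force: 0.1
```

View pics/s2.png

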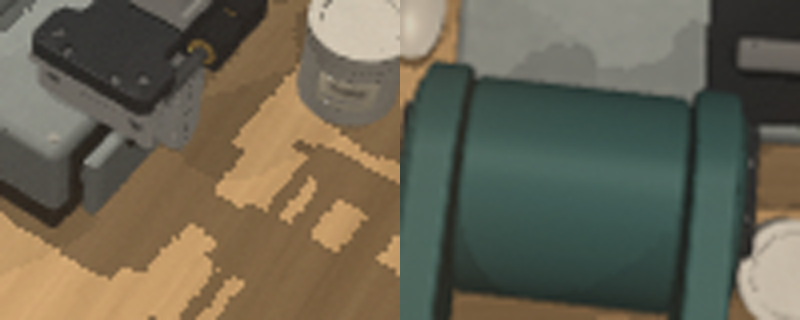

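The catch resisted with 3.4 N and then the force fell to zero, and the view shows the plate nearly against the body. So the catch has likely drawn it in. I'll push on until there is firm contact.

```bash
python3 -m crank '[[1,[0.002,0,0],[0,0,0]],[1,[0.001,0,0],[0,0,0]],[1,[0,0,0],[0,0,0]]]';python3 -m crank '[[1,[0.002,0,0],[0,0,0]],[1,[0,0,0],[0,0,0]]]'; python3 -m crank '[[1,[0.002,0,0],[0,0,0]],[1,[0,0,0],[0,0,0]]]'
```

```text
time: 4.75
tool_pos: [0.5014, 0.0076, 0.0396]
ee_rot: [3.141, -0.001, -0.053]
wrist_force: [-0.9, 0.1, -0.3]
width: 0.0003
finger_force: 0.0
time: 4.95
tool_pos: [0.5025, 0.0075, 0.0395]
ee_rot: [3.142, 0.001, -0.053]
wrist_force: [-2.0, -0.0, 1.5]
width: 0.0008
finger_force: 1.3
time: 5.15
tool_pos: [0.5024, 0.0075, 0.0395]
ee_rot: [3.141, 0.006, -0.053]
wrist_force: [-8.9, -0.1, 6.9]
width: 0.0005
finger_force: 4.1
```

A firm stop at x=0.5025: the drawer is home. I'll retract, rise and recheck the meter from above.

```bash
python3 -m crank '[[1,[-0.04,0,0],[0,0,0]],[1,[-0.03,0,-0.03],[0,0,0]],[1,[-0.03,0,-0.04],[0,0,0]],[1,[-0.03,0,-0.04],[0,0,0]],[1,[0,0,0],[0,0,0]],[1,[0,0,0],[0,0,0]]]'; python3 - <<'E'
from h import *
from bench import vision,robot
t=vision.snapshot("top");pickle.dump(t,open("top1.pkl","wb")); b=t["color"][135:285,215:365,::-1];cv2.imwrite("pics/t3.png",cv2.resize(b,(600,600),interpolation=cv2.INTER_CUBIC))
print(robot.get_obs()["tool_pos"],robot.get_obs()["wrist_force"])
E
```

```text
time: 5.75
tool_pos: [0.3762, 0.0142, 0.1509]
ee_rot: [3.141, -0.005, -0.053]
wrist_force: [0.5, 0.9, -0.9]
width: 0.0
finger_force: 0.0
[0.37550244 0.01430273 0.14931282] [0.94929081 0.1124866  0.36817923]
```

View pics/t3.png

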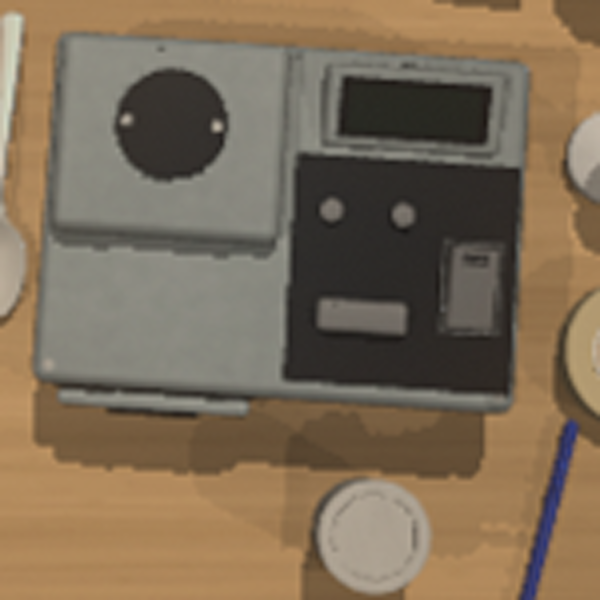

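The drawer plate is flush at crop (150,402), and the meter and loose things have not moved. Now to above the rocker.

```bash
python3 -m crank '[[1,[0.0387,0.0279,0],[0,0,0]],[1,[0.0387,0.0279,0],[0,0,0]],[1,[0.0387,0.0279,0],[0,0,0]],[1,[0.0387,0.0279,0],[0,0,0]],[1,[0.0387,0.0279,0],[0,0,0]],[1,[0.0387,0.0279,0],[0,0,0]],[1,[0,0,0.03],[0,0,0]],[1,[0,0,0],[0,0,0]]]'; python3 -m crank '[[1,[0,0,0],[0,0,0]],[1,[0,0,0],[0,0,0]]]'
```

```text
time: 6.6
tool_pos: [0.5955, -0.165, 0.1105]
ee_rot: [-3.137, 0.014, -0.055]
wrist_force: [-2.0, -0.2, -1.1]
width: -0.0
finger_force: 0.0
time: 6.8
tool_pos: [0.5979, -0.1646, 0.1197]
ee_rot: [-3.142, 0.0, -0.053]
wrist_force: [0.8, 0.1, 0.4]
width: 0.0005
finger_force: 0.0
```

```bash
python3 -m crank '[[1,[0,0,0.014],[0,0,0]],[1,[0,0,0.012],[0,0,0]],[1,[0,0,0],[0,0,0]]]'; python3 -m crank '[[1,[0,0,0.003],[0,0,0]],[1,[0,0,0.002],[0,0,0]],[1,[0,0,0],[0,0,0]]]';  python3 -m crank '[[1,[0,0,0.003],[0,0,0]],[1,[0,0,0.002],[0,0,0]],[1,[0,0,0],[0,0,0]],[1,[0,0,0],[0,0,0]]]'
```

```text
time: 7.1
tool_pos: [0.5963, -0.1643, 0.091]
ee_rot: [-3.14, 0.004, -0.053]
wrist_force: [0.7, 0.2, -0.2]
width: 0.0004
finger_force: 0.0
time: 7.4
tool_pos: [0.5983, -0.1651, 0.0892]
ee_rot: [3.142, -0.001, -0.053]
wrist_force: [-0.6, 1.0, 1.4]
width: 0.0005
finger_force: 0.9
time: 7.8
tool_pos: [0.5988, -0.1654, 0.0839]
ee_rot: [3.141, -0.002, -0.053]
wrist_force: [2.3, 0.3, 2.3]
width: 0.0004
finger_force: 1.5
```

```bash
python3 -m crank '[[1,[0,0,0.002],[0,0,0]],[1,[0,0,0],[0,0,0]]]'; python3 -m crank '[[1,[0,0,0.002],[0,0,0]],[1,[0,0,0],[0,0,0]]]';  python3 -m crank '[[1,[0,0,0.001],[0,0,0]],[1,[0,0,0],[0,0,0]]]'
```

```text
time: 8.0
tool_pos: [0.599, -0.1655, 0.0836]
ee_rot: [3.141, -0.003, -0.053]
wrist_force: [-0.8, 0.7, 8.4]
width: 0.0006
finger_force: 3.9
time: 8.2
tool_pos: [0.599, -0.1655, 0.0834]
ee_rot: [3.14, -0.004, -0.053]
wrist_force: [-1.4, 2.3, 14.0]
width: 0.0005
finger_force: 6.4
time: 8.4
tool_pos: [0.5991, -0.1655, 0.0833]
ee_rot: [3.14, -0.004, -0.053]
wrist_force: [-3.4, 2.0, 17.9]
width: 0.0006
finger_force: 7.6
```

A hard stop about 6 mm below first contact is consistent with "on". I'll lift, clear the view and check.

```bash
python3 -m crank '[[1,[0,0,-0.03],[0,0,0]],[1,[0,0,-0.04],[0,0,0]],[1,[-0.05,0,0],[0,0,0]],[1,[-0.05,0,0],[0,0,0]],[1,[-0.05,0,0],[0,0,0]],[1,[-0.05,0,0],[0,0,0]],[1,[0,0,0],[0,0,0]],[1,[0,0,0],[0,0,0]]]'; python3 - <<'E'
from h import *
from bench import vision,robot
t=vision.snapshot("top"); o=pickle.load(open("top1.pkl","rb"));s=vision.snapshot("scene")
for k in (o,t): print([pt(k,u,v)[2].round(4) for u,v in((334,198),(334,201),(333,207),(332.5,212),(332,216))])
a=t["color"][175:245,285:355,::-1];b=s["color"][115:205,240:330,::-1]
cv2.imwrite("pics/r4.png",np.hstack([cv2.resize(i,(400,400),interpolation=cv2.INTER_CUBIC) for i in(a,b)]))
print(robot.get_obs()["tool_pos"])
E
```

```text
time: 9.2
tool_pos: [0.3972, -0.1544, 0.148]
ee_rot: [3.141, 0.0, -0.054]
wrist_force: [0.1, -1.0, 0.1]
width: 0.0004
finger_force: 0.0
[np.float64(0.0883), np.float64(0.0912), np.float64(0.0858), np.float64(0.0823), np.float64(0.081)]
[np.float64(0.0809), np.float64(0.0839), np.float64(0.0879), np.float64(0.0877), np.float64(0.0866)]
[ 0.39911062 -0.15487614  0.14856304]
```

View pics/r4.png

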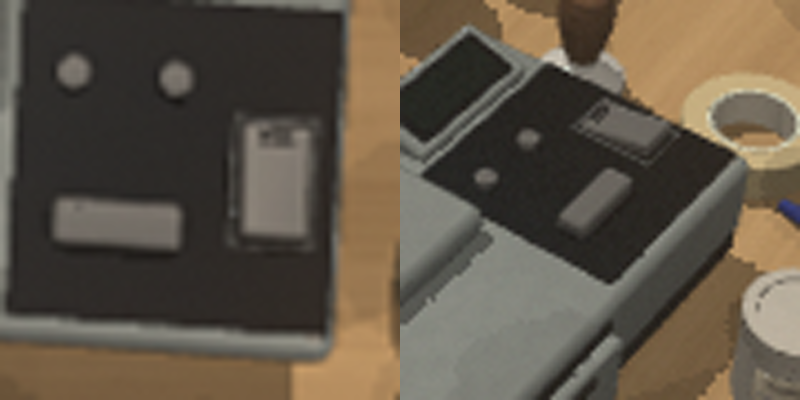

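The rocker's front end is now up and its far end down (0.088→0.081 m), so the meter is on. The bar centre is at (305.3,214), about (0.564,−0.103). Moving above it.

```bash
python3 -m crank '[[1,[0.0405,-0.0152,0],[0,0,0]],[1,[0.0405,-0.0152,0],[0,0,0]],[1,[0.0405,-0.0152,0],[0,0,0]],[1,[0.0405,-0.0152,0],[0,0,0]],[1,[0,0,0],[0,0,0]],[1,[0,0,0.03],[0,0,0]],[1,[0,0,0.018],[0,0,0]],[1,[0,0,0],[0,0,0]]]'; python3 -m crank '[[1,[0,0,0],[0,0,0]],[1,[0,0,0],[0,0,0]]]'
```

```text
time: 10.1
tool_pos: [0.5616, -0.1019, 0.0963]
ee_rot: [-3.14, 0.008, -0.053]
wrist_force: [0.4, 1.0, 0.0]
width: 0.0003
finger_force: 0.0
time: 10.3
tool_pos: [0.5644, -0.1029, 0.102]
ee_rot: [3.141, -0.003, -0.053]
wrist_force: [-0.1, 0.1, 0.3]
width: 0.0005
finger_force: 0.0
```

```bash
python3 -m crank '[[1,[0,0,0.01],[0,0,0]],[1,[0,0,0.005],[0,0,0]],[1,[0,0,0.003],[0,0,0]],[1,[0,0,0.002],[0,0,0]],[1,[0,0,0],[0,0,0]],[1,[0,0,0],[0,0,0]]]'; python3 -m crank '[[1,[0,0,0.002],[0,0,0]],[1,[0,0,0],[0,0,0]]]'; python3 -m crank '[[1,[0,0,0.0015],[0,0,0]],[1,[0,0,0],[0,0,0]]]'
```

```text
time: 10.9
tool_pos: [0.5637, -0.1027, 0.0819]
ee_rot: [3.141, -0.002, -0.053]
wrist_force: [-0.8, -0.3, 5.1]
width: -0.0
finger_force: 2.7
time: 11.1
tool_pos: [0.5638, -0.1027, 0.0818]
ee_rot: [3.141, -0.002, -0.053]
wrist_force: [-4.3, 0.6, 11.2]
width: 0.0008
finger_force: 6.0
time: 11.3
tool_pos: [0.5639, -0.1027, 0.0817]
ee_rot: [3.14, -0.003, -0.053]
wrist_force: [-6.2, 1.0, 16.7]
width: 0.0006
finger_force: 8.4
```

Bottomed at 0.0818 (5 mm down). I'll hold about 2 s, then release and retreat.

```bash
python3 -m crank '[[1,[0,0,0],[0,0,0]],[1,[0,0,0],[0,0,0]],[1,[0,0,0],[0,0,0]],[1,[0,0,0],[0,0,0]],[1,[0,0,0],[0,0,0]],[1,[0,0,0],[0,0,0]],[1,[0,0,0],[0,0,0]],[1,[0,0,0],[0,0,0]]]'; python3 -m crank '[[1,[0,0,0],[0,0,0]],[1,[0,0,0],[0,0,0]],[1,[0,0,0],[0,0,0]],[1,[0,0,0],[0,0,0]],[1,[0,0,0],[0,0,0]],[1,[0,0,0],[0,0,0]],[1,[0,0,0],[0,0,0]],[1,[0,0,0],[0,0,0]]]'; python3 -m crank '[[1,[0,0,-0.02],[0,0,0]],[1,[0,0,-0.04],[0,0,0]],[1,[-0.04,0,-0.02],[0,0,0]],[1,[-0.05,0,0],[0,0,0]],[1,[-0.05,0,0],[0,0,0]],[1,[-0.04,0,0],[0,0,0]],[1,[0,0,0],[0,0,0]],[1,[0,0,0],[0,0,0]]]'; python3 - <<'E'
from h import *
from bench import vision,robot
t=vision.snapshot("top"); o=pickle.load(open("top1.pkl","rb"))
for k in (o,t): print([pt(k,u,v)[2].round(4) for u,v in((334,198),(332,216),(300,213.5),(305,214),(310,214.5),(298,187),(316,188))])
cv2.imwrite("pics/f5.png",cv2.resize(t["color"][130:300,190:390,::-1],(700,595),interpolation=cv2.INTER_CUBIC))
E
```

```text
time: 12.1
tool_pos: [0.5639, -0.1027, 0.0817]
ee_rot: [3.14, -0.003, -0.053]
wrist_force: [-6.0, 0.5, 16.7]
width: 0.0005
finger_force: 8.3
time: 12.9
tool_pos: [0.5639, -0.1027, 0.0817]
ee_rot: [3.14, -0.003, -0.053]
wrist_force: [-6.3, 1.0, 16.6]
width: 0.0005
finger_force: 8.3
time: 13.7
tool_pos: [0.3835, -0.0929, 0.1572]
ee_rot: [3.141, -0.002, -0.054]
wrist_force: [1.3, -0.3, -0.0]
width: 0.0007
finger_force: 0.0
[np.float64(0.0883), np.float64(0.081), np.float64(0.0897), np.float64(0.0876), np.float64(0.0886), np.float64(0.0847), np.float64(0.0822)]
[np.float64(0.0823), np.float64(0.0897), np.float64(0.085), np.float64(0.0901), np.float64(0.0855), np.float64(0.0816), np.float64(0.0822)]
```

View pics/f5.png

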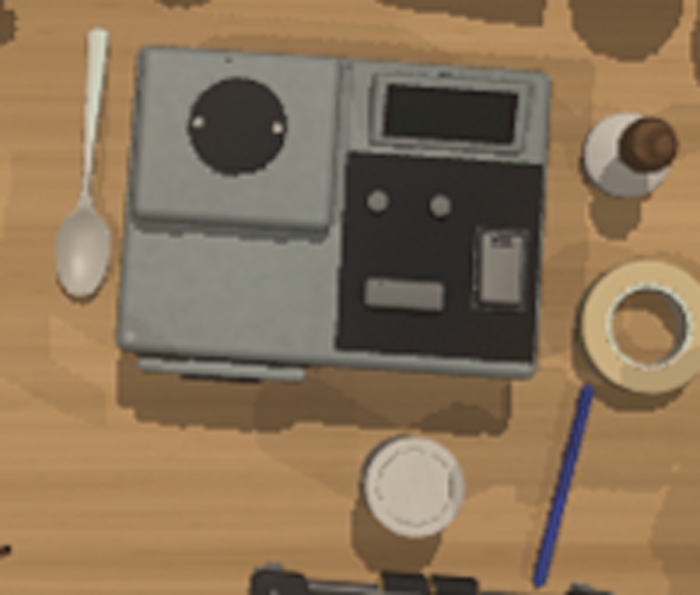

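The picture shows the drawer flush at (220,368), the rocker on at (500,268), the bar up at (403,295), and everything else in place. Handing in.

```bash
python3 -c "
from bench import robot
print(robot.close_job())"
```

```text
the job is handed in; nothing more can be done
None
```

I pushed the drawer home, switched the rocker on, held the bar key fully down for about 2 s and let it up, and the last picture showed nothing else moved; the job is handed in, but no verdict came back.

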